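# Dress the gift-shop display

## Robot

A 6-joint arm with a two-finger parallel gripper is mounted at the origin on the work surface. World frame = base frame: x ahead of the robot, y to its left, z up, the work surface at z = 0. Lengths are in m, angles in degrees, forces in N, time in s.
With the tool pointing down it reaches from about 0.4 to 0.825 m from the base axis. Payload 7 kg.
Tool frame: the origin (TCP) lies at the very end of the fingers, on their centre line; the grasp point (between the pads) lies 19 mm behind it; z points along the fingers, y is the line along which they close (so a half turn about z gives the same grasp; the last joint's range is limited). The gripper opens to 88 mm and grips with 3 to 60 N. Pads are 19 mm wide; open, the fingers measure 130 mm over their backs; the gripper's body (78 mm by 193 mm) begins 47 mm behind the grasp point.
Start: joints at [86.064, 20.546, 0.682, 0, -70.136, -16.507], TCP at [0.236, 0.632, 0.227] pointing down, gripper open.
Joint ranges: [-176.03, 176.03], [-82.01, 121.73], [-58.28, 71.71], [-173.87, 95.51], [-174.79, -0.11], [-173.66, 173.66]. Speed limits (degrees/s): [136.94, 136.94, 172.46, 180, 180, 180].

## Interface

Orientations are given as [roll, pitch, yaw] about the fixed x, y, z axes, in that order (R = Rz(yaw) Ry(pitch) Rx(roll)).
In Python, from plant import get_state, imaging, r, finder gives the robot as it stands.
- The arm moves only by the shell command python3 -m handwheel 'ROWS' [FORCE]. ROWS is JSON, a list of rows, each a list of 5 numbers: the closure, from 0 (fully open) to 1 (shut), then the shift along the world's x, y, z in cm, then the turn about the world's z in degrees. A call has 1 to 8 rows; each row is the pose to reach, as a shift and turn from the pose commanded when the call began; what a row does not reach only later rows make up. A row lasts 1/8 s, in which the tool goes at most 62.5 mm and 10.7 degrees, less where a joint would pass 70% of its speed; a pose out of reach is approached as far as the arm can. A call with a gripper value outside its range is refused whole. The fingers move at their own pace and stop on an object; FORCE is the grip in N (left out, the last holds). Time passes only in rows, so rows that repeat a pose let the fingers close. It gives the time, the measured TCP pose, the force, the opening and the grip force at its end, in the units of the state.
- get_state(): the state, without advancing time (a new reading comes with each control period).
- imaging.capture(name): name is "scene" or "top" or "wrist"; returns (picture, depth): 420x560x3 uint8, red, green, blue; 420x560 float32, m along the optical axis (not along the pixel's ray), 0 where there is no reading.
- imaging.get_calibration(name): a dict with "fx", "fy", "cx", "cy" (pixels), "rvec" (rotation vector, rad) and "tvec" (3), from world to camera coordinates, as OpenCV has them; the wrist camera has in their place "hand_eye" (4x4, takes a point from camera to tool coordinates, whose origin is the TCP and whose axes are the flange's). Camera axes: x right, y down, z forward; pixel columns grow to the right and rows downward; lengths in m; the calibration is good to about 2 mm. A picture is of the moment at which its call begins: read the wrist's pose just before it. get_calibration takes no time and is no camera call.
- r.close_job(): hands the job in; it is judged then, once.
Trained networks look in the newest picture that a camera, given by its name, has taken for a name from the list of things; names that differ only in an ending like _2 or _b are one class to them, and where a whole thing is asked for, a point or a joint stands for the part that bears it (a point fixed in the world has none). Each returns a list of dicts, best first, with "p" (0 to 1); they miss things now and then, are a little off and sometimes report something else, mostly with a low value. They report only what shows in the picture. A call takes as long as a camera call. They do not tell look-alikes from the thing itself.
- finder.cut_out(camera, query): "region" (420x560 bool, what is visible of it) and "pixel" ([column, row] in pixels, amid what is visible of it).
The state is a dict: "time_s": time; "joints": joint angles; "qd": joint speeds; "joint_torque": joint torques, N m; "tcp_pos": TCP position; "eef_rot": TCP orientation; "contact_force": force on the tool from outside, world axes, zero at the start; "moment": the same for the moment, N m; "gripper_width": finger opening in m; "gripper_force": force on a finger pad.
Only numpy, scipy, OpenCV 4.12 (cv2) and the standard library are available. Lean on these libraries where they do the work, as an engineer would, in place of code of your own. Each camera call takes 0.05 s, during which the arm holds its last target. There are 200 camera calls.

## Task

Set up the display: stand the cream jar centred on the pine block, put the flat tin centred on top of the jar, and stand the tall slim bottle upright on the white board exactly halfway between the pine block and the potted succulent. Snap the loose make-up brush fully down into the empty pair of clips of the brush rack, parallel to the brush already there, either way round, with its handle centred between the two clips. Leave the short wide bottle and the candle where they stand.

Things in the scene. Friction and masses are not known exactly. Their poses are not given: they have to be found in the camera images.
- board: White painted display board fixed on the counter, 110 (x) by 280 (y) by 15 mm thick. Origin: centre of its underside; the point halfway between pine block and succulent is straight above it, on the board's top at z = 15 mm. y runs along its length.
- riser: Plain pine block, 80 by 80 by 30 mm high, fixed on the board, 90 mm from the board's centre towards one end (which end varies). Origin: centre of its underside; its top is 30 mm above the origin.
- pot: Terracotta pot with a green succulent, 72 mm across, 60 mm high, 85 mm with its leaves, fixed on the board, 90 mm from its centre at the end away from the pine block. Origin: centre of its underside.
- rack: Fixed brush rack, wooden base 120 (x) by 130 (y) by 12 mm; origin: centre of its underside. Brushes lie along x in pairs of upward-open spring clips at x = -35 and +35 mm, 52 mm high. A fixed brush fills the pair at y = -35; the pair at y = +35 mm is empty. A handle is pushed straight down, about 7 N: jaws touch it at underside z = 40 mm; seated, its underside is at z = 29.5, origin at x = 0.
- jar: Squat amber cream jar with black lid and pale label, 58 mm diameter (lid and body alike), 50 mm high, flat top. Origin: centre of its underside; z up.
- tin: Flat plain aluminium tin, 45 mm diameter, 22 mm high. Origin: centre of its underside; z up.
- tall_bottle: Tall slim amber bottle with a black cap, 36 mm diameter up to the shoulder at 62 mm, tapering to a neck with cap 18 mm across, 100 mm high. Origin: centre of its underside; z up.
- brush: Loose flat make-up brush lying on the counter: round pine handle, 13 mm diameter, along its x from -72 (last 12 mm tapered) to +50 mm, then brass ferrule and black head to +98 mm, 28 mm wide, 13 mm thick. Origin: on the underside of the handle at the point that belongs midway between the two clips; the handle's axis is 6.5 mm above it.
- short_bottle: Bystander: short wide amber bottle with a white cap, 50 mm diameter, 70 mm high. Origin: centre of its underside. Not to be moved.
- candle: Bystander: white round candle, 52 mm diameter, 50 mm high, with a wick. Origin: centre of its underside. Not to be moved.
Mind the look-alikes: they are no part of the job. There is more than one size of the tin; the job needs the smallest.

How it is judged (in metres and radians):
At the end, for the whole second after the job is handed in: Upright and released: jar within 15 mm of block centre, tin within 12 mm of jar centre, tall bottle within 15 mm of the halfway point; brush seated in the clips (3 mm height, 5 mm across, 15 mm along, 0.1 rad); short bottle and candle within 25 mm of their start. All at rest (horizontal distance between jar and riser below 0.015 m and z of jar in the frame of riser between 0.026 and 0.034 m and angle between each of jar, tin, tall_bottle's own z axis and vertical below 0.1 rad and horizontal distance between tin and jar below 0.012 m and z of tin in the frame of jar between 0.046 and 0.054 m and horizontal distance between tall_bottle and board below 0.015 m and z of tall_bottle in the frame of board between 0.011 and 0.019 m and x of brush in the frame of rack between -0.015 and 0.015 m and y of brush in the frame of rack between 0.03 and 0.04 m and z of brush in the frame of rack between 0.0265 and 0.0325 m and angle between the x axis of brush and the x axis of rack, either way round below 0.1 rad and linear speed of each of jar, tin, tall_bottle, brush below 0.02 m/s and distance of each of short_bottle, candle from where it was at the start of the episode below 0.025 m and angle between each of short_bottle, candle's own z axis and vertical below 0.15 rad); the robot touches nothing.
It fails at once if the short wide bottle or the candle is moved by more than 25 mm or tipped (distance of any of short_bottle, candle from where it was at the start of the episode above 0.025 m or angle between any of short_bottle, candle's own z axis and vertical above 0.4 rad).
It also fails if it takes over 115 s, if anything falls off the work surface, if the arm or the gripper's body presses on something with over 40 N, if the wrist force passes 120 N, or if a joint passes its speed limit or range.

## Working session

There is one attempt and no reset: what is moved stays moved. The work goes in short steps, Python scripts to look and compute and a shell command to move; the robot and the scene stay as the last step left them, time stands still between calls to the robot, and variables do not carry over. Pictures are saved under pics/ and viewed, at most 14 in all, crops included, and the job is handed in when it is done.

```bash
mkdir -p pics
cat > h.py <<'E'
import numpy as np,cv2
from plant import get_state,imaging,r,finder
from scipy.spatial.transform import Rotation as R
def cloud(name):
    s=get_state(); im,d=imaging.capture(name); c=imaging.get_calibration(name)
    v,u=np.mgrid[:420,:560]
    P=np.dstack([(u-c['cx'])/c['fx']*d,(v-c['cy'])/c['fy']*d,d])
    if 'rvec' in c:
        M=R.from_rotvec(np.ravel(c['rvec'])).as_matrix(); W=(P-np.ravel(c['tvec']))@M
    else:
        H=np.array(c['hand_eye']); T=R.from_euler('xyz',s['eef_rot'],degrees=True).as_matrix()
        W=(P@H[:3,:3].T+H[:3,3])@T.T+s['tcp_pos']
    W[d==0]=np.nan
    return im,W
def save(im,n,z=1.0): cv2.imwrite('pics/'+n,cv2.resize(im[...,::-1],None,fx=z,fy=z))
E
python3 - <<'E'
from h import *
s=get_state(); print(s['tcp_pos'],s['eef_rot'],s['time_s'])
for n in('scene','top'):
    im,W=cloud(n); save(im,n+'.png',1.4); np.savez(n+'.npz',im=im,W=W)
    print(n,np.nanmin(W,(0,1)),np.nanmax(W,(0,1)))
    if n=='top':
        for q in 'board riser pot rack jar tin tall_bottle brush short_bottle candle'.split():
            for x in finder.cut_out('top',q)[:4]:
                if x['p']<.2: continue
                g=x['region']; p=W[g]; zt=np.nanpercentile(p[:,2],95); t=p[p[:,2]>zt-.006]
                lo,hi=np.nanpercentile(t[:,:2],[1,99],axis=0)
                print(q,round(x['p'],2),np.round(x['pixel']),'ztop %.3f'%zt,'mid',np.round((lo+hi)/2,3),'ext',np.round(hi-lo,3))
E
```

```text
[0.23560239 0.63201418 0.22562849] [ 1.79903405e+02 -9.19458519e-03 -2.04489193e+01] 0.0
scene [-1.77249925 -0.61739285 -0.76405147] [1.27157258 2.2275591  0.33914101]
top [ 0.01247746 -1.23564968 -0.77378623] [1.60777602 1.29815667 0.25658052]
board 0.94 [212. 165.] ztop 0.018 mid [0.608 0.169] ext [0.127 0.278]
board 0.39 [318. 232.] ztop 0.053 mid [ 0.437 -0.061] ext [0.052 0.05 ]
pot 0.98 [179. 151.] ztop 0.106 mid [0.626 0.258] ext [0.042 0.038]
pot 0.45 [167. 236.] ztop 0.071 mid [0.44  0.283] ext [0.02  0.022]
rack 0.7 [398. 212.] ztop 0.045 mid [ 0.486 -0.253] ext [0.162 0.104]
jar 0.76 [316. 232.] ztop 0.053 mid [ 0.437 -0.06 ] ext [0.052 0.052]
jar 0.74 [328. 175.] ztop 0.053 mid [ 0.571 -0.083] ext [0.049 0.047]
tin 0.79 [257. 229.] ztop 0.025 mid [0.434 0.077] ext [0.04  0.042]
tin 0.79 [287. 274.] ztop 0.032 mid [0.342 0.009] ext [0.054 0.054]
tin 0.74 [231. 273.] ztop 0.032 mid [0.346 0.141] ext [0.052 0.053]
tall_bottle 0.61 [207. 232.] ztop 0.101 mid [0.436 0.192] ext [0.017 0.015]
brush 0.55 [347. 145.] ztop 0.015 mid [ 0.649 -0.16 ] ext [0.053 0.16 ]
short_bottle 0.78 [168. 234.] ztop 0.071 mid [0.44  0.283] ext [0.02  0.022]
candle 0.59 [324. 174.] ztop 0.053 mid [ 0.571 -0.083] ext [0.049 0.048]
```

View pics/top.png

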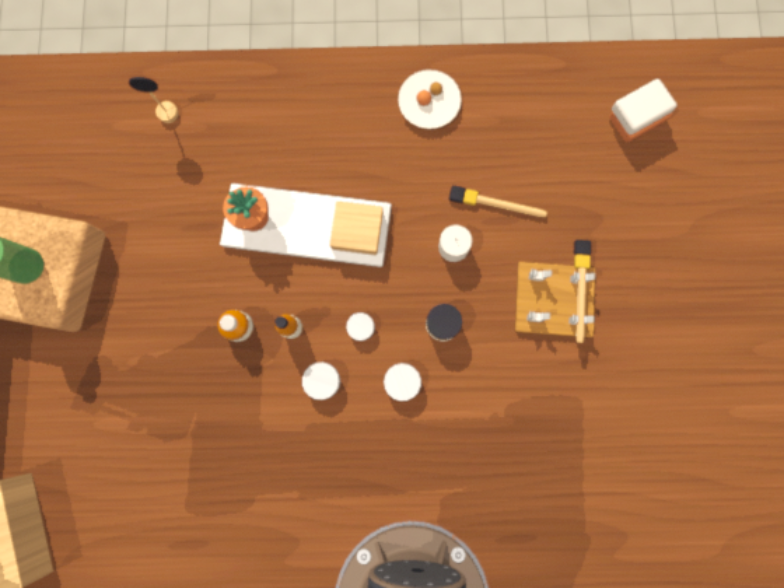

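View pics/scene.png

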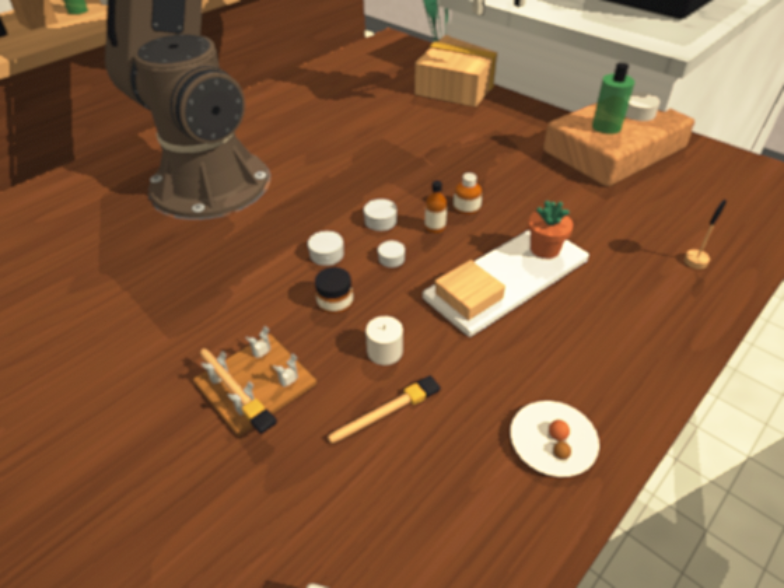

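The top view (shown at 1.4x) has:
- Tall bottle (289,326), short bottle (235,325), jar (444,323), candle (455,243).
- Pine block (357,227), pot (245,208), loose brush (498,203), rack (555,300).

There are three tin candidates: (360,327), (321,381) and (402,382). The one at (360,327) fits, as it is about 42 mm across with its top at 22–25 mm. The others are about 55 mm across with tops at 32 mm. I'll confirm that in a crop and refine the positions.

Run:
```python
from h import *
D=np.load('top.npz'); im,W=D['im'],D['W']
save(im[195:295,200:340],'tins.png',5)
X,Y,Z=W[...,0],W[...,1],W[...,2]
def pts(c,r,z0,z1): 
    m=(np.hypot(X-c[0],Y-c[1])<r)&(Z>z0)&(Z<z1); return W[m]
def circ(n,c,r,z0,z1):
    p=pts(c,r,z0,z1); (a,b),rr=cv2.minEnclosingCircle(np.float32(p[:,:2])); print(n,np.round([a,b,2*rr],4),'mean',p.mean(0).round(4),len(p))
circ('jar',(.437,-.06),.045,.047,.06); circ('tin',(.434,.077),.035,.019,.03)
circ('tinB',(.342,.009),.04,.026,.04); circ('tinC',(.346,.141),.04,.026,.04)
circ('bottle',(.436,.192),.03,.095,.11); circ('candle',(.571,-.083),.04,.046,.056)
def rect(n,p):
    q=cv2.minAreaRect(np.float32(p[:,:2]*1000)); print(n,q,'med',np.median(p,0).round(4),len(p))
rect('riser',pts((.59,.08),.075,.042,.056))
m=(np.hypot(X-.608,Y-.169)<.17)&(Z>.010)&(Z<.024)&(im.min(2)>150); rect('board',W[m])
p=pts((.648,-.165),.12,.008,.02); p=p[np.hypot(p[:,0]-.571,p[:,1]+.083)>.035]; rect('brush',p)
q=p[:,:2]; mu=q.mean(0); v=np.linalg.svd(q-mu)[2][0] if len(q)<5000 else None; print('brush axis',v,mu)
m=(np.hypot(X-.486,Y+.253)<.1)&(Z>.009)&(Z<.018); rect('rackbase',W[m])
p=pts((.486,-.253),.12,.036,.07); 
for a in p[::6]: print(a.round(3),end=' ')
```

```text
jar [ 0.4381 -0.0603  0.0577] mean [ 0.438  -0.0606  0.0504] 483
tin [0.4349 0.0774 0.0447] mean [0.4347 0.077  0.0222] 280
tinB [0.3426 0.0093 0.0587] mean [0.3424 0.0093 0.0294] 517
tinC [0.3469 0.142  0.0591] mean [0.3466 0.1419 0.0294] 510
bottle [0.4362 0.193  0.0179] mean [0.4362 0.1928 0.0998] 60
candle [ 0.5705 -0.0831  0.0521] mean [ 0.5702 -0.0833  0.05  ] 385
riser ((600.27587890625, 81.0289306640625), (78.985107421875, 80.5350570678711), 81.71928405761719) med [0.5992 0.0805 0.045 ] 1065
board ((613.8167114257812, 170.36895751953125), (280.3652038574219, 111.00961303710938), 81.42649841308594) med [0.6034 0.1809 0.0149] 3111
brush ((603.5709838867188, -148.51353454589844), (169.40078735351562, 107.26314544677734), 72.18101501464844) med [ 0.6482 -0.1425  0.012 ] 449
brush axis [-0.39412381 -0.91905736] [ 0.64283119 -0.14975577]
rackbase ((475.4923400878906, -250.96401977539062), (129.95460510253906, 120.28190612792969), 84.37042236328125) med [ 0.4747 -0.2452  0.0123] 2056
[ 0.57  -0.287  0.039] [ 0.567 -0.288  0.043] [ 0.566 -0.301  0.044] [ 0.565 -0.287  0.043] [ 0.564 
[... 1979 characters left out ...]
0.22   0.045] [ 0.443 -0.268  0.049] [ 0.444 -0.284  0.044] [ 0.443 -0.218  0.043] [ 0.441 -0.23   0.051] [ 0.442 -0.282  0.042] [ 0.44  -0.293  0.05 ] [ 0.44  -0.203  0.048] [ 0.439 -0.225  0.051] [ 0.44 -0.28  0.04] [ 0.439 -0.292  0.046] [ 0.438 -0.223  0.04 ] [ 0.437 -0.281  0.043] [ 0.436 -0.293  0.048] [ 0.434 -0.273  0.046] [ 0.434 -0.287  0.044] [ 0.433 -0.298  0.053] [ 0.432 -0.288  0.043] [ 0.43  -0.279  0.041] [ 0.428 -0.281  0.042] [ 0.425 -0.28   0.043] [ 0.423 -0.28   0.045] [ 0.421 -0.28   0.042] [ 0.419 -0.28   0.044] [ 0.417 -0.28   0.041] [ 0.414 -0.279  0.043] [ 0.412 -0.281  0.044] [ 0.41  -0.282  0.042] [ 0.408 -0.285  0.039] [ 0.403 -0.275  0.04 ] [ 0.401 -0.28   0.039]
```

View pics/tins.png

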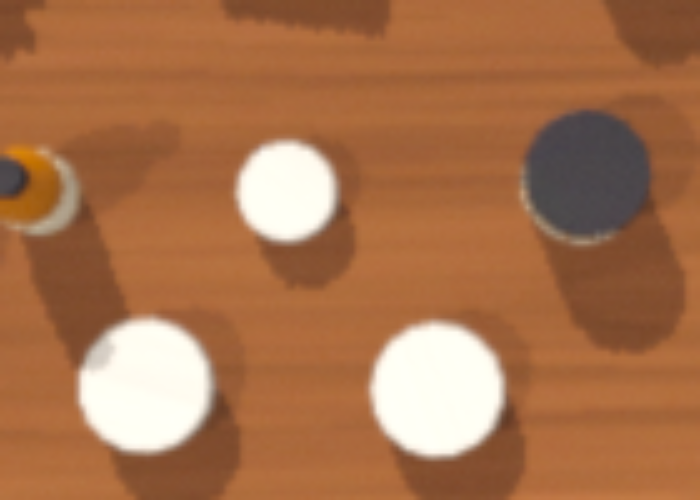

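The crop confirms it: the tin at crop (287,190) is clearly the smallest, about 45 mm against 59 mm for the other two. The jar is the black disc at (587,175). I'll start with the jar.

```bash
python3 - <<'E'
from h import *
D=np.load('top.npz'); im,W=D['im'],D['W']; X,Y,Z=W[...,0],W[...,1],W[...,2]
m=(X>.615)&(X<.70)&(Y>-.26)&(Y<-.06)&(Z>.007)&(Z<.02); p=W[m][:,:2]
x0=p.mean(0)
vx,vy,a,b=cv2.fitLine(np.float32(p),cv2.DIST_HUBER,0,.01,.01).ravel(); v=np.array([vx,vy])*np.sign(vy)
t=(p-[a,b])@v; n=(p-[a,b])@[-v[1],v[0]]
h=t<np.percentile(t,55)
vx,vy,a,b=cv2.fitLine(np.float32(p[h]),cv2.DIST_HUBER,0,.01,.01).ravel(); v=np.array([vx,vy])*np.sign(vy)
t=(p-[a,b])@v; print(v,np.degrees(np.arctan2(v[1],v[0])),t.min(),t.max(),t.max()-t.min())
print('origin',np.array([a,b])+v*(t.min()+.072),np.array([a,b])+v*(t.max()-.098))
E
python3 -m handwheel '[[0,20.2,-69.2,-8,0],[0,20.2,-69.2,-8,0],[0,20.2,-69.2,-8,0],[0,20.2,-69.2,-8,0],[0,20.2,-69.2,-8,0],[0,20.2,-69.2,-8,0],[0,20.2,-69.2,-8,0],[0,20.2,-69.2,-8,0]]' 25
```

```text
[0.25091335 0.96800953] 75.46843 -0.060703312103117774 0.10846666614968561 0.1691699782528034
origin [ 0.64121758 -0.17394069] [ 0.64100932 -0.17474416]
time_s: 1.6
tcp_pos: [0.3753, 0.1538, 0.1718]
eef_rot: [-179.9, -0.0, -20.4]
contact_force: [1.4, 0.6, 0.3]
gripper_width: 0.0876
gripper_force: 0.0
```

```bash
python3 -m handwheel '[[0,6.3,-21.5,-5,0],[0,6.3,-21.5,-5,0],[0,6.3,-21.5,-5,0],[0,6.3,-21.5,-5,0],[0,6.3,-21.5,-5,0],[0,6.3,-21.5,-10,0],[0,6.3,-21.5,-15,0],[0,6.3,-21.5,-16,0]]' 25; python3 -c "
from plant import get_state;print(get_state()['joints'])"
```

```text
time_s: 2.6
tcp_pos: [0.4361, -0.0595, 0.0096]
eef_rot: [179.8, 0.2, -20.4]
contact_force: [0.2, 0.4, 1.0]
gripper_width: 0.0876
gripper_force: 0.0
[ 1.80495156e+01  1.46684508e+01 -4.33218157e+01 -2.11132691e-02
 -3.22843102e+01  5.15479548e+01]
```

```bash
python3 -m handwheel '[[1,0,0,0,0],[1,0,0,0,0],[1,0,0,0,0],[1,0,0,0,0],[1,0,0,3,0],[1,0,0,8,0],[1,0,0,12,0],[1,0,0,12,0]]' 25
```

```text
time_s: 3.6
tcp_pos: [0.44, -0.0591, 0.1347]
eef_rot: [-179.8, -0.3, -20.4]
contact_force: [0.1, 1.3, -2.4]
gripper_width: 0.0572
gripper_force: 25.0
```

```bash
python3 -m handwheel '[[1,16.2,14.1,0,0],[1,16.2,14.1,0,0],[1,16.2,14.1,0,0],[1,16.2,14.1,0,0],[1,16.2,14.1,-4,0],[1,16.2,14.1,-6.5,0],[1,16.2,14.1,-7,0],[1,16.2,14.1,-7,0]]'
```

```text
time_s: 4.6
tcp_pos: [0.6, 0.0813, 0.0612]
eef_rot: [180.0, 0.0, -20.4]
contact_force: [0.4, 0.2, -2.0]
gripper_width: 0.0578
gripper_force: 25.0
```

```bash
python3 -m handwheel '[[1,0,0,-0.4,0],[1,0,0,-0.5,0],[1,0,0,-0.6,0],[1,0,0,-0.6,0]]'
```

```text
time_s: 5.1
tcp_pos: [0.6006, 0.0816, 0.0576]
eef_rot: [-179.9, -0.1, -20.4]
contact_force: [-4.2, 0.1, 10.4]
gripper_width: 0.0574
gripper_force: 25.0
```

```bash
python3 -m handwheel '[[0,0,0,0,0],[0,0,0,0,0],[0,0,0,0,0],[0,0,0,5,0],[0,0,0,10,0],[0,-4,3,11,-10],[0,-10,7,11,-20],[0,-16.4,11.2,11,-30]]'; python3 -m handwheel '[[0,0,0,0,-10],[0,0,0,0,-20],[0,0,0,0,-30],[0,0,0,0,-40],[0,0,0,0,-48.2],[0,0,0,0,-48.2]]'
```

```text
time_s: 6.1
tcp_pos: [0.4624, 0.1765, 0.1656]
eef_rot: [-180.0, 0.0, -49.7]
contact_force: [0.4, 0.6, 0.3]
gripper_width: 0.0872
gripper_force: 0.0
time_s: 6.85
tcp_pos: [0.4637, 0.1758, 0.1655]
eef_rot: [180.0, -0.0, -97.4]
contact_force: [-0.8, -0.3, 0.0]
gripper_width: 0.0877
gripper_force: 0.0
```

Run:
```python
from h import *
im,W=cloud('top'); X,Y,Z=W[...,0],W[...,1],W[...,2]; save(im[130:300,100:380],'t2.png',2.5)
for n,c,r,z0,z1 in (('jar',(.6,.081),.045,.09,.105),('bottle',(.436,.193),.02,.095,.11)):
    m=(np.hypot(X-c[0],Y-c[1])<r)&(Z>z0)&(Z<z1); p=W[m]
    if len(p)>5: print(n,cv2.minEnclosingCircle(np.float32(p[:,:2])),p.mean(0),len(p))
```

```text
jar ((0.6005098223686218, 0.08222248405218124), 0.02932392805814743) [0.59955873 0.08190107 0.09494631] 522
bottle ((0.43581923842430115, 0.18856613337993622), 0.0067617520689964294) [0.43454083 0.1892219  0.09995398] 10
```

The jar is on the block, 1 mm off centre, with its top at 95 mm. Next is the bottle.

```bash
python3 -m handwheel '[[0,-2.75,1.7,0,-1.2],[0,-2.75,1.7,0,-1.2],[0,-2.75,1.7,-5,-1.2],[0,-2.75,1.7,-9,-1.2],[0,-2.75,1.7,-12.2,-1.2],[0,-2.75,1.7,-12.2,-1.2],[1,-2.75,1.7,-12.2,-1.2],[1,-2.75,1.7,-12.2,-1.2]]' 20; python3 -m handwheel '[[1,0,0,0,0],[1,0,0,0,0],[1,0,0,0,0],[1,0,0,0,0],[1,0,0,4,0],[1,0,0,8,0],[1,0,0,8,0]]' 20
```

```text
time_s: 7.9
tcp_pos: [0.4371, 0.1936, 0.045]
eef_rot: [-179.9, 0.1, -98.7]
contact_force: [0.3, 0.2, 0.1]
gripper_width: 0.0729
gripper_force: 0.0
time_s: 8.78
tcp_pos: [0.4377, 0.1942, 0.1263]
eef_rot: [-179.8, 0.3, -98.7]
contact_force: [0.3, -0.0, -1.0]
gripper_width: 0.035
gripper_force: 19.9
```

```bash
python3 -m handwheel '[[1,17.6,-2.3,0,0],[1,17.6,-2.3,0,0],[1,17.6,-2.3,0,0],[1,17.6,-2.3,0,0],[1,17.6,-2.3,-3,0],[1,17.6,-2.3,-5.5,0],[1,17.6,-2.3,-6,0],[1,17.6,-2.3,-6,0]]'; python3 -m handwheel '[[1,0,0,-0.2,0],[1,0,0,-0.4,0],[1,0,0,-0.6,0],[1,0,0,-0.6,0]]'
```

```text
time_s: 9.78
tcp_pos: [0.6119, 0.1699, 0.0633]
eef_rot: [180.0, -0.0, -98.7]
contact_force: [-0.6, 0.2, -0.3]
gripper_width: 0.0354
gripper_force: 19.9
time_s: 10.28
tcp_pos: [0.6127, 0.1701, 0.0586]
eef_rot: [-179.9, 0.0, -98.7]
contact_force: [-0.5, -0.1, 4.0]
gripper_width: 0.0353
gripper_force: 20.0
```

```bash
python3 -m handwheel '[[0,0,0,0,0],[0,0,0,0,0],[0,0,0,0,0],[0,0,0,4,0],[0,0,0,10,0],[0,-5,-2.6,10.5,0],[0,-10,-5.2,10.5,0],[0,-15,-7.8,10.5,0]]'; python3 -m handwheel '[[0,-2.9,-1.5,0,0],[0,-2.9,-1.5,0,0]]'
python3 - <<'E'
from h import *
im,W=cloud('top'); X,Y,Z=W[...,0],W[...,1],W[...,2]
for n,c,r,z0,z1 in (('jar',(.6,.081),.045,.09,.105),('bottle',(.613,.17),.02,.11,.125)):
    m=(np.hypot(X-c[0],Y-c[1])<r)&(Z>z0)&(Z<z1); p=W[m]
    if len(p)>5: print(n,cv2.minEnclosingCircle(np.float32(p[:,:2])),p.mean(0),len(p))
E
```

```text
time_s: 11.28
tcp_pos: [0.4607, 0.091, 0.1625]
eef_rot: [-180.0, 0.0, -98.7]
contact_force: [0.2, 0.6, 0.0]
gripper_width: 0.0876
gripper_force: 0.0
time_s: 11.52
tcp_pos: [0.4315, 0.0759, 0.163]
eef_rot: [-180.0, 0.1, -98.7]
contact_force: [0.4, 0.6, 0.8]
gripper_width: 0.0879
gripper_force: 0.0
jar ((0.6046296954154968, 0.07466722279787064), 0.027350090444087982) [0.60911736 0.06817538 0.09475145] 169
```

```bash
python3 -m handwheel '[[0,0.3,0.1,-5,0],[0,0.3,0.1,-10,0],[0,0.3,0.1,-14,0],[0,0.3,0.1,-15.7,0],[0,0.3,0.1,-15.7,0],[1,0.3,0.1,-15.7,0],[1,0.3,0.1,-15.7,0],[1,0.3,0.1,-15.7,0]]' 15; python3 -m handwheel '[[1,0,0,0,0],[1,0,0,0,0],[1,0,0,0,0],[1,0,0,5,0],[1,0,0,10,0],[1,0,0,14,0],[1,0,0,14,0]]'
```

```text
time_s: 12.58
tcp_pos: [0.4367, 0.0782, 0.0063]
eef_rot: [-179.9, 0.1, -98.7]
contact_force: [-0.8, -0.1, 0.1]
gripper_width: 0.0629
gripper_force: 0.0
time_s: 13.45
tcp_pos: [0.4379, 0.0789, 0.1486]
eef_rot: [-179.7, 0.2, -98.7]
contact_force: [0.3, -0.5, -1.0]
gripper_width: 0.0442
gripper_force: 15.0
```

```bash
python3 -m handwheel '[[1,16.4,0.4,0,0],[1,16.4,0.4,0,0],[1,16.4,0.4,0,0],[1,16.4,0.4,0,0],[1,16.4,0.4,-2,0],[1,16.4,0.4,-3.5,0],[1,16.4,0.4,-4,0],[1,16.4,0.4,-4,0]]'; python3 -m handwheel '[[1,0,0,-0.2,0],[1,0,0,-0.4,0],[1,0,0,-0.5,0],[1,0,0,-0.5,0]]'
```

```text
time_s: 14.45
tcp_pos: [0.5999, 0.0819, 0.1053]
eef_rot: [180.0, -0.0, -98.7]
contact_force: [0.7, -0.1, 0.1]
gripper_width: 0.0444
gripper_force: 15.0
time_s: 14.95
tcp_pos: [0.6004, 0.0819, 0.1009]
eef_rot: [-180.0, 0.0, -98.7]
contact_force: [-1.1, -0.5, 2.1]
gripper_width: 0.0444
gripper_force: 15.0
```

```bash
python3 -m handwheel '[[0,0,0,0,0],[0,0,0,0,0],[0,0,0,0,0],[0,0,0,3,0],[0,0,0,8,0],[0,1,-6,8,-5.8],[0,2,-12,8,-5.8],[0,3,-18,8,-5.8]]'; python3 -m handwheel '[[0,1.1,-7.6,-3,0],[0,1.1,-7.6,-8,0],[0,1.1,-7.6,-8,0]]';  python3 - <<'E'
from h import *
s=get_state(); print(s['tcp_pos'],s['eef_rot'])
im,W=cloud('top'); X,Y,Z=W[...,0],W[...,1],W[...,2]
for n,c,r,z0,z1 in (('jar',(.6,.081),.045,.09,.105),('tin',(.6,.081),.035,.11,.13),('bottle',(.613,.17),.03,.108,.125)):
    m=(np.hypot(X-c[0],Y-c[1])<r)&(Z>z0)&(Z<z1); p=W[m]
    if len(p)>5: print(n,cv2.minEnclosingCircle(np.float32(p[:,:2])),p.mean(0),len(p))
a,Wc=cloud('wrist'); save(a,'w1.png'); np.savez('w.npz',W=Wc,im=a)
p=Wc[(Wc[...,2]>.005)&(Wc[...,2]<.03)]; print(len(p),p.min(0),p.max(0))
save(im,'t3.png',1.4)
E
```

```text
time_s: 15.95
tcp_pos: [0.6305, -0.0996, 0.1809]
eef_rot: [-180.0, 0.0, -104.4]
contact_force: [-0.2, 0.5, -0.7]
gripper_width: 0.0877
gripper_force: 0.0
time_s: 16.32
tcp_pos: [0.6376, -0.1756, 0.0954]
eef_rot: [179.5, -0.1, -104.7]
contact_force: [-0.5, 0.3, 0.5]
gripper_width: 0.0874
gripper_force: 0.0
[ 0.63758814 -0.17564877  0.09537704] [ 1.79485274e+02 -8.42301478e-02 -1.04703996e+02]
bottle ((0.612740695476532, 0.170665442943573), 0.00951459165662527) [0.61167661 0.17029878 0.11432271] 59
25159 [ 0.43640504 -0.28775551  0.00503628] [ 0.67776861 -0.07988003  0.02999865]
```

View pics/w1.png

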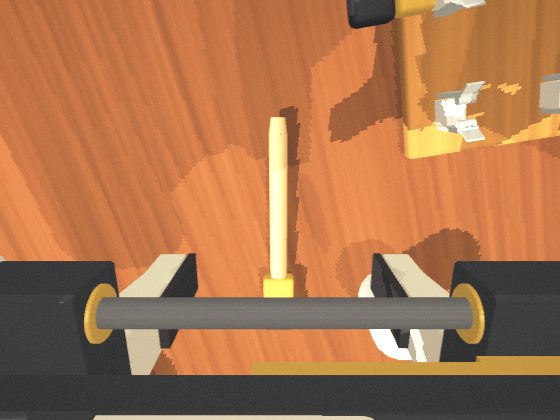

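View pics/t3.png

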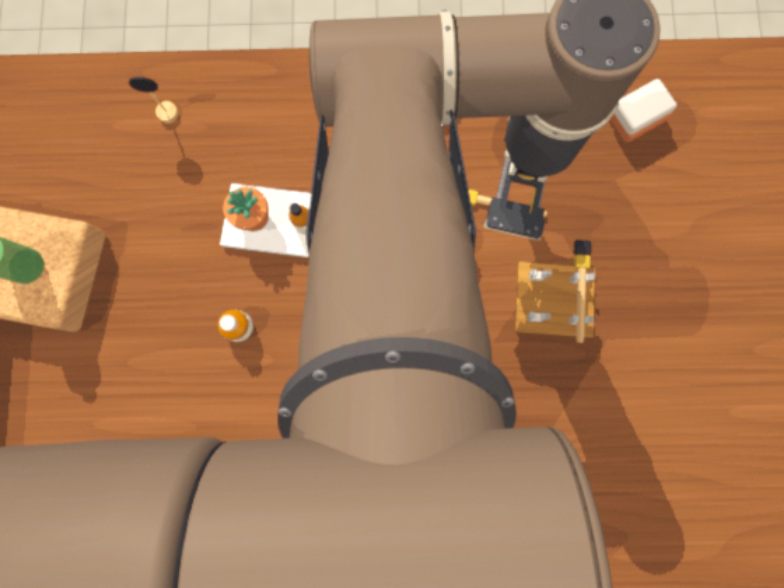

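The wrist picture shows the brush handle, tail at (278,118) and ferrule at (278,285), centred between the fingers. The top picture shows the bottle upright on the board at (298,214), with the jar hidden behind the arm. I'll grasp the brush now.

```bash
python3 -m handwheel '[[0,0.3,0.1,-4,0],[0,0.3,0.1,-7,0],[0,0.3,0.1,-8.7,0],[0,0.3,0.1,-9,0],[0,0.3,0.1,-9,0]]' 50
```

```text
time_s: 17.05
tcp_pos: [0.6453, -0.1729, 0.012]
eef_rot: [-179.9, 0.0, -104.5]
contact_force: [0.6, 0.9, 0.8]
gripper_width: 0.0874
gripper_force: 0.0
```

```bash
python3 -m handwheel '[[0,-0.4,-0.1,-0.5,0],[0,-0.4,-0.1,-0.8,0],[0,-0.4,-0.1,-0.8,0],[1,-0.4,-0.1,-0.8,0],[1,-0.4,-0.1,-0.8,0],[1,-0.4,-0.1,-0.8,0],[1,-0.4,-0.1,-0.8,0],[1,-0.4,-0.1,-0.8,0]]' 50;python3 -m handwheel '[[1,0,0,0,0],[1,0,0,0,0],[1,0,0,0,0],[1,0,0,0,0]]' 50
```

```text
time_s: 18.05
tcp_pos: [0.6402, -0.1741, 0.0026]
eef_rot: [-180.0, 0.0, -104.5]
contact_force: [-0.5, 0.8, 0.2]
gripper_width: 0.0432
gripper_force: 0.0
time_s: 18.55
tcp_pos: [0.6402, -0.1742, 0.0025]
eef_rot: [180.0, -0.0, -104.5]
contact_force: [-0.6, -0.0, -0.1]
gripper_width: 0.0115
gripper_force: 49.9
```

```bash
python3 -m handwheel '[[1,0,0,4,0],[1,0,0,9,0],[1,-4,-1,10,10],[1,-8,-2,10,20],[1,-12,-3,10,30],[1,-16.1,-4.2,10,40],[1,-16.1,-4.2,10,50],[1,-16.1,-4.2,10,60]]'; python3 -m handwheel '[[1,0,0,0,10],[1,0,0,0,20],[1,0,0,0,30],[1,0,0,0,38.9],[1,0,0,0,38.9]]'
python3 - <<'E'
from h import *
s=get_state(); print(s['tcp_pos'],s['eef_rot'])
a,W=cloud('wrist'); save(a,'w2.png')
im,W=cloud('top'); save(im[100:280,120:460],'t4.png',2.3); X,Y,Z=W[...,0],W[...,1],W[...,2]
for n,c,r,z0,z1 in (('jar',(.6,.081),.045,.09,.105),('tin',(.6,.081),.035,.11,.13),('bottle',(.613,.17),.03,.108,.125)):
    m=(np.hypot(X-c[0],Y-c[1])<r)&(Z>z0)&(Z<z1); p=W[m]
    if len(p)>5: print(n,cv2.minEnclosingCircle(np.float32(p[:,:2])),p.mean(0),len(p))
E
```

```text
time_s: 19.55
tcp_pos: [0.4788, -0.2164, 0.103]
eef_rot: [-180.0, -0.0, -44.2]
contact_force: [-0.0, -0.4, -0.2]
gripper_width: 0.0116
gripper_force: 49.9
time_s: 20.18
tcp_pos: [0.4791, -0.2161, 0.1026]
eef_rot: [-180.0, -0.0, -5.7]
contact_force: [0.1, -0.4, -1.3]
gripper_width: 0.0116
gripper_force: 49.9
[ 0.47913912 -0.2161201   0.10259899] [-1.79998535e+02 -3.89983970e-03 -5.66476297e+00]
jar ((0.6000815629959106, 0.08408807963132858), 0.02869502454996109) [0.5906589  0.09883155 0.0949375 ] 80
tin ((0.5980082154273987, 0.08433561027050018), 0.021889179944992065) [0.59791902 0.09008604 0.11711014] 179
bottle ((0.6119382381439209, 0.1703658401966095), 0.009278743527829647) [0.61163607 0.1701896  0.11450999] 58
```

View pics/w2.png

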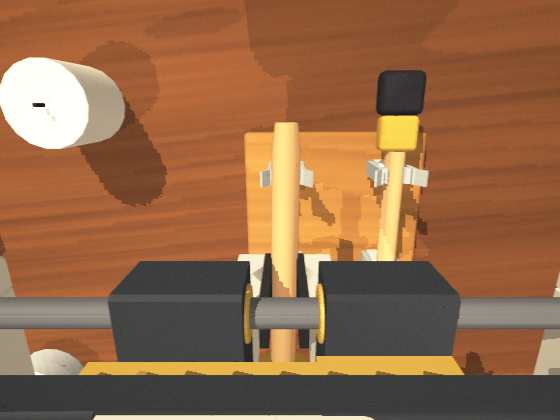

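View pics/t4.png

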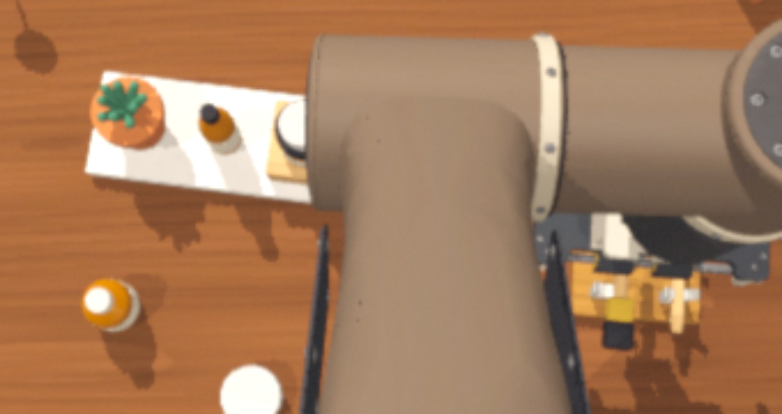

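The wrist picture shows the handle over the empty clip at (287,175), parallel to the fixed brush. The top crop shows the bottle standing at (217,122) and the tin on the jar at (297,130). I'll lower the brush and push it in.

```bash
python3 -m handwheel '[[1,0,0,-3,0],[1,0,0,-5,0],[1,0,0,-5.6,0],[1,0,0,-5.6,0]]' 60; python3 -m handwheel '[[1,0,0,-0.4,0],[1,0,0,-0.8,0],[1,0,0,-1.1,0],[1,0,0,-1.4,0],[1,0,0,-1.6,0],[1,0,0,-1.6,0],[1,0,0,-1.6,0]]'
```

```text
time_s: 20.78
tcp_pos: [0.4792, -0.2162, 0.0466]
eef_rot: [180.0, 0.0, -5.7]
contact_force: [-0.4, 1.1, 0.1]
gripper_width: 0.0111
gripper_force: 59.9
time_s: 21.65
tcp_pos: [0.4791, -0.2161, 0.0316]
eef_rot: [180.0, -0.0, -5.6]
contact_force: [-3.9, 2.0, 14.9]
gripper_width: 0.0115
gripper_force: 59.9
```

```bash
python3 -m handwheel '[[0.6,0,0,0,0],[0.6,0,0,0,0],[0.6,0,0,0,0],[0.6,0,0,4,0],[0.6,0,0,9,0],[0.6,-4,2,12,0],[0.6,-6,10,14,0],[0.6,-6,16,14,0]]'; python3 -m handwheel '[[0.6,0,6,4,0],[0.6,0,12,6,0],[0.6,0,18,6,0],[0.6,0,24,6,0],[0.6,0,30,6,0],[0.6,0,36,6,0],[0.6,0,42,6,0],[0.6,0,42,6,0]]'
python3 - <<'E'
from h import *
im,W=cloud('top'); save(im[100:280,120:460],'t5.png',2.3); X,Y,Z=W[...,0],W[...,1],W[...,2]
for n,c,r,z0,z1 in (('jar',(.6,.081),.045,.09,.105),('tin',(.6,.081),.035,.11,.13),('bottle',(.613,.17),.03,.108,.125),('candle',(.571,-.083),.04,.046,.056)):
    m=(np.hypot(X-c[0],Y-c[1])<r)&(Z>z0)&(Z<z1); p=W[m]
    if len(p)>5: print(n,cv2.minEnclosingCircle(np.float32(p[:,:2])),p.mean(0).round(4),len(p))
c=np.array([.4755,-.251]);ex=np.array([.9952,-.0976]);ey=np.array([.0976,.9952])
x=(W[...,:2]-c)@ex; y=(W[...,:2]-c)@ey
for s in (1,-1):
    m=(abs(y-s*.035)<.02)&(abs(x)<.16)&(Z>.022)&(Z<.06); a,b,z=x[m],y[m],Z[m]
    print(s,'x range',a.min(),a.max())
    for l in range(-100,110,20):
        k=(abs(a-l/1000)<.01); 
        if k.sum()>3: print(l,k.sum(),'y med %.4f z90 %.4f'%(np.median(b[k]),np.percentile(z[k],80)))
E
```

```text
time_s: 22.65
tcp_pos: [0.4199, -0.0741, 0.1705]
eef_rot: [-179.9, -0.1, -5.7]
contact_force: [2.4, 0.9, -1.4]
gripper_width: 0.0354
gripper_force: 0.0
time_s: 23.65
tcp_pos: [0.42, 0.3484, 0.228]
eef_rot: [179.9, 0.0, -5.4]
contact_force: [-1.1, -0.6, -0.3]
gripper_width: 0.0351
gripper_force: 0.0
jar ((0.6003756523132324, 0.08216490596532822), 0.029430344700813293) [0.5921 0.0799 0.0953] 180
tin ((0.5986289381980896, 0.08110213279724121), 0.022831397131085396) [0.5976 0.0813 0.117 ] 335
bottle ((0.612217903137207, 0.17107145488262177), 0.009179528802633286) [0.6115 0.1704 0.1139] 61
candle ((0.5706290006637573, -0.08333764225244522), 0.025871161371469498) [ 0.5702 -0.0833  0.0501] 381
1 x range -0.0988565329264236 0.07169491551077556
-100 49 y med 0.0379 z90 0.0433
-80 103 y med 0.0386 z90 0.0433
-60 91 y med 0.0373 z90 0.0436
-40 100 y med 0.0357 z90 0.0476
-20 46 y med 0.0369 z90 0.0426
0 51 y med 0.0369 z90 0.0427
20 52 y med 0.0365 z90 0.0427
40 104 y med 0.0349 z90 0.0459
60 46 y med 0.0363 z90 0.0428
-1 x range -0.0717769606494474 0.09931528511162288
-80 4 y med -0.0343 z90 0.0412
-60 50 y med -0.0344 z90 0.0427
-40 106 y med -0.0343 z90 0.0477
-20 49 y med -0.0336 z90 0.0429
0 52 y med -0.0344 z90 0.0428
20 57 y med -0.0336 z90 0.0428
40 99 y med -0.0345 z90 0.0487
60 96 y med -0.0335 z90 0.0446
80 98 y med -0.0339 z90 0.0436
100 38 y med -0.0322 z90 0.0425
```

View pics/t5.png

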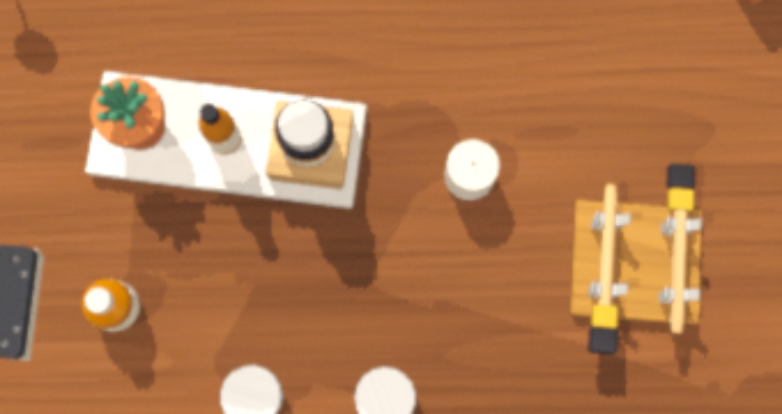

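The brush top is at 42.8 mm along its length, the same as the fixed brush. It sits 71 mm from that brush and is centred within about 1 mm. The jar, tin, bottle and candle are all in place, so I'm handing in.

```bash
python3 -m handwheel '[[0.6,0,0,0,0],[0.6,0,0,0,0]]'; python3 -c "
from plant import r;print(r.close_job())"
```

```text
time_s: 23.95
tcp_pos: [0.4205, 0.344, 0.2295]
eef_rot: [-180.0, -0.0, -5.7]
contact_force: [0.4, -0.1, 0.8]
gripper_width: 0.0354
gripper_force: 0.0
the job is handed in; nothing more can be done
None
```

I handed the job in at about 24 s and got no verdict back; in the last top picture the jar, tin, tall bottle and brush all measured within tolerance, the candle had not moved, and the short bottle (checked by eye only) looked undisturbed.

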